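Kit the base plate and the cable sleeve

ROBOT

A 7-joint arm with a two-finger parallel gripper is mounted at the origin on the work surface. World frame = base frame: x ahead of the robot, y to its left, z up, the work surface at z = 0. Lengths are in m, angles in rad, forces in N, time in s.
With the tool pointing down it reaches from about 0.35 to 0.9 m from the base axis. Payload 8.1 kg.
Tool frame: the origin (TCP) lies at the centre of the arm's flange, where the gripper is bolted on; the fingertips stand r.nose_length ahead of it and the grasp point (between the pads) lies 155 mm ahead of it (r.nose_length is the distance from the TCP to the fingertips, in m); x points along the fingers, y is the direction in which the jaws open and shut, and the axes are right-handed (so a half turn about x gives the same grasp; the last joint's range is limited). The gripper opens to 85 mm and grips with 20 to 120 N. Pads are 22 mm wide; open, the fingers measure 114 mm over their backs; the gripper's body (76 mm by 85 mm) begins 54 mm behind the grasp point. The pads swing forward as they close: fully open they stand 13 mm farther back than shut.
Start: joints at [-1.26, 0.434, 0.025, 1.573, -0.012, 1.134, -0.075], TCP at [0.251, 0.572, 0.405] pointing down, gripper open.
Joint ranges: [-2.62, 2.62], [-0.44, 2.09], [-1.27, 1.32], [0.08, 2.57], [-1.32, 4.46], [0.12, 2], [-2.74, 2.74]. Speed limits (rad/s): [2.22, 2.22, 3.01, 3.01, 3.14, 3.14, 3.14].

INTERFACE

Orientations are given as a rotation vector (axis times angle).
In Python, from bench import r gives the robot as it stands.
- The arm moves only by the shell command python3 -m crank 'ROWS'. ROWS is text: rows parted by semicolons, each of 7 numbers parted by spaces: the turn, a rotation vector about the world's x, y, z in rad, then the shift along the world's x, y, z in m, then the finger opening in m, from 0 to 0.0854. In form: wx wy wz x y z grip; .... A call has 1 to 8 rows; each row is the pose to reach, as a shift and turn from the pose commanded when the call began; what a row does not reach only later rows make up. A row lasts 1/10 s, in which the tool goes at most 50 mm and 8.59 degrees, less where a joint would pass 70% of its speed; a pose out of reach is approached as far as the arm can. A call with a gripper value outside its range is refused whole. The fingers move at their own pace and stop on an object; the grip force is fixed at half the most. Time passes only in rows, so rows that repeat a pose let the fingers close. It gives the time, the measured TCP pose, the force and the opening at its end, in the units of the state.
- r.sense(): the state, without advancing time (a new reading comes with each control period).
- r.capture(name): name is "side" or "top" or "wrist"; returns a dict with "pixels" (384x512x3 uint8, red, green, blue), "intrinsics" (3x3 intrinsics, pixels), "D" ([k1, k2, p1, p2, k3] as OpenCV has them; the pictures are not rectified), "world_to_cam" (4x4, takes a point from world to camera coordinates). Camera axes: x right, y down, z forward; pixel columns grow to the right and rows downward; lengths in m; the calibration is good to about 2 mm. A picture is of the moment at which its call begins. There is no depth.
- r.finish_job(): hands the job in, once; it reports no verdict.
The state is a dict: "time_s": time; "joint_pos": joint angles; "qvel": joint speeds; "effort": joint torques, N m; "eef_pos": TCP position; "tool_rot": TCP orientation; "ft_force": force on the tool from outside, world axes, zero at the start; "torque": the same for the moment, N m; "finger_gap": finger opening in m.
Only numpy, scipy, OpenCV 4.12 (cv2) and the standard library are available. Lean on these libraries where they do the work, as an engineer would, in place of code of your own. Each camera call takes 0.05 s, during which the arm holds its last target. There are 200 camera calls.

TASK

Finish the kit in the grey tray: first lay the rectangular metal base plate flat in the nest formed by the four white corner ribs, and let go of it. Then stand the wide black sleeve upright, neck up, on the middle of that plate, and leave it there. Leave the round disc, the narrow sleeve and the clear tub where they are.

Things in the scene. Friction and masses are not known exactly. Their poses are not given: they have to be found in the camera images.
- base_plate: Rectangular bare aluminium plate, 70 mm long (its x) x 50 mm wide (its y) x 12 mm thick, 0.11 kg, solid (the dark holes are only marks). Lies flat and loose on the bench. Origin: centre of its underside, z up.
- wide_sleeve: The wide black plastic cable sleeve, standing loose on the bench, 85 mm tall, 0.09 kg, round about its z axis. Foot 44 mm across, widening to 50 mm between 10 and 36 mm height, a cone up to 48 mm, then a straight neck 34 mm across from 48 mm to the top, the place to grip. Origin: centre of its underside, z up.
- nest (a point): Centre of the empty nest in the grey tray, on the tray floor, 4 mm above the bench, z up. Four white L-shaped corner ribs, 8 mm high above that floor, bound it: 90 mm free inside along its x (the plate's length goes along x), 70 mm along its y. The middles of the long sides are open for 60 mm, so that fingers either side of the plate pass between the ribs, with 40 mm of free floor beyond.
- round_disc: Bystander: round aluminium disc, 58 mm across, 12 mm thick, lying loose on the bench. Not for this kit. Origin: centre of its underside.
- narrow_sleeve: Bystander: narrow black sleeve of the same form, 32 mm across at its widest, neck 20 mm, 60 mm tall, standing loose on the bench. Not for this kit. Origin: centre of its underside.
- tub: Bystander: clear round plastic tub with small black sleeves in it, fixed to the bench, 110 mm across the rim, 40 mm tall. Origin: centre of its underside.
- tray: Shallow grey tray fixed to the bench, 150 mm (x) x 220 mm (y), walls up to 14 mm above the bench. The nest's centre lies 30 mm towards +y from its centre, same axes; beyond a low divider at the -y end are three steel nuts fixed in place. Origin: centre of its underside.
Mind the look-alikes: they are no part of the job. What is shaped like the wide_sleeve but turquoise is not meant. What is shaped like the base_plate but pink is not meant.

How it is judged:
By the outcome, as a careful person would: the job done as asked, in the order asked, and still so for the second after the job is handed in, with the robot touching nothing.
It also fails if it takes over 67 s, if anything falls off the work surface, if the arm or the gripper's body presses on something with over 40 N, if the wrist force passes 120 N, or if a joint passes its speed limit or range.

## Working session

There is one attempt and no reset: what is moved stays moved. The work goes in short steps, Python scripts to look and compute and a shell command to move; the robot and the scene stay as the last step left them, time stands still between calls to the robot, and variables do not carry over. Pictures are saved under pics/ and viewed, about 8 in all and at most 12, crops included, and the job is handed in when it is done.

```bash
ls; mkdir -p pics; python3 - <<'E'
from bench import r
import cv2,numpy as np,pickle
s=r.sense();print(s,r.nose_length)
for n in("top","side"):
    c=r.capture(n);pickle.dump(c,open(f"pics/{n}0.pkl","wb"))
    cv2.imwrite(f"pics/{n}0.png",c["pixels"][:,:,::-1]); print(n,c["intrinsics"],c["D"],c["world_to_cam"])
E
```

```text
pics
{'time_s': 0.0, 'joint_pos': array([-1.25961253,  0.43523179,  0.02496364,  1.57406503, -0.01161084,
        1.13399993, -0.07508356]), 'qvel': array([ 0.00071282,  0.00125949,  0.00047816, -0.00219763, -0.00034945,
        0.00031432,  0.00052636]), 'effort': array([-5.13853195e-05, -6.70453548e+01,  1.02470811e+00, -3.16221821e+01,
        1.55456853e-02,  1.19546711e-02, -2.43985461e-06]), 'eef_pos': array([0.25123146, 0.57204223, 0.40393257]), 'tool_rot': array([ 0.32339   ,  1.54650731, -0.32583429]), 'ft_force': array([-0.32798071,  0.74820859, -0.28083659]), 'torque': array([0.01953645, 0.01591549, 0.02819015]), 'finger_gap': 0.08528338764180063} 0.1734
top [[403.60257928   0.         249.14253253]
 [  0.         403.60257928 190.91065843]
 [  0.           0.           1.        ]] [0.03343687 0.         0.         0.         0.        ] [[ 0.17760805 -0.9840752   0.00716862 -0.0801498 ]
 [-0.95720161 -0.17444019 -0.23094522  0.63478329]
 [ 0.22851796  0.03415592 -0.97294035  0.90864968]
 [ 0.          0.          0.          1.        ]]
side [[478.5934314    0.         256.54584533]
 [  0.         478.5934314  195.33633048]
 [  0.           0.           1.        ]] [-0.10172274  0.          0.          0.          0.        ] [[ 0.8312905  -0.55574803 -0.01001126 -0.51513704]
 [-0.34931971 -0.5083347  -0.78712869  0.24929241]
 [ 0.43235615  0.65782974 -0.61670755  0.99622824]
 [ 0.          0.          0.          1.        ]]
```

View pics/top0.png

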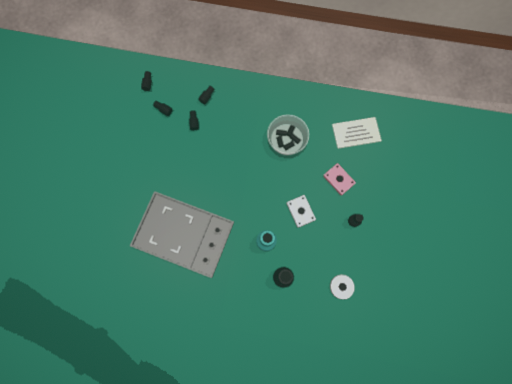

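View pics/side0.png

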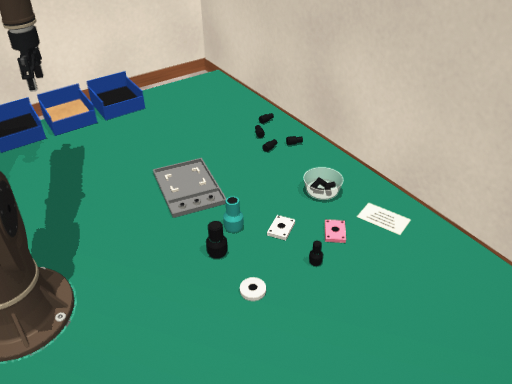

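The top view shows the aluminium plate at about (301,211), the black wide sleeve at (284,277), the turquoise decoy at (267,240) and the nest at (171,229). The side view agrees: plate (281,227), sleeve (217,240), nest (187,180).

```bash
cat > h.py <<'E'
import cv2,numpy as np,pickle
from scipy.optimize import least_squares
def ray(c,uv,z):
    uv=np.atleast_2d(np.array(uv,float)); n=cv2.undistortPoints(uv[:,None],c["intrinsics"],np.array(c["D"]))[:,0]
    T=c["world_to_cam"];R=T[:3,:3];o=-R.T@T[:3,3]; d=np.c_[n,np.ones(len(n))]@R
    return o+d*((z-o[2])/d[:,2])[:,None]
def proj(c,P):
    T=c["world_to_cam"]; return cv2.projectPoints(np.array(P,float),cv2.Rodrigues(T[:3,:3])[0],T[:3,3],c["intrinsics"],np.array(c["D"]))[0][:,0]
def comp(m,seed):
    n,l,st,ce=cv2.connectedComponentsWithStats(m.astype(np.uint8))
    ids=[i for i in range(1,n) if st[i,4]>15]; i=min(ids,key=lambda i:np.hypot(*(ce[i]-seed))); return l==i,st[i],ce[i]
def hull(m): return cv2.convexHull(np.argwhere(m)[:,::-1].astype(np.int32))[:,0]
def sleeve(x,y,z0=0):
    a=np.linspace(0,2*np.pi,60); return np.array([[x+R*np.cos(t),y+R*np.sin(t),z0+z] for R,z in((.022,0),(.025,.01),(.025,.036),(.017,.048),(.017,.085)) for t in a])
def sil(c,P):
    m=np.zeros((384*4,512*4),np.uint8);cv2.fillConvexPoly(m,cv2.convexHull((proj(c,P)*4+1.5).astype(np.int32)),1);return cv2.resize(m.astype(np.float32),(512,384),interpolation=cv2.INTER_AREA)
E
python3 - <<'E'
from h import *
for n,ps,ss,ts in(("top",(301,211),(284,277),None),("side",(281,227),(217,240),None)):
    c=pickle.load(open(f"pics/{n}0.pkl","rb"));im=c["pixels"];hs=cv2.cvtColor(im,cv2.COLOR_RGB2HSV)
    m=(hs[...,1]<70)&(hs[...,2]>120); m,st,ce=comp(m,np.array(ps))
    h=hull(m);P=ray(c,h,.012)
    rc=cv2.minAreaRect((P[:,:2]*1000).astype(np.float32)); print(n,"plate",rc,cv2.boxPoints(rc).tolist())
    m=im.max(2)<60; m,st,ce=comp(m,np.array(ss)); print("sleeve",st,ce)
    obs=hull(m).astype(float)
    M=np.zeros((384,512),np.uint8);cv2.fillConvexPoly(M,hull(m),1);Mc=M.nonzero();cen=np.array([Mc[1].mean(),Mc[0].mean()])
    def f(p):
        s=sil(c,sleeve(*p));v,u=np.mgrid[:384,:512];return [(s*u).sum()/s.sum()-cen[0],(s*v).sum()/s.sum()-cen[1]]
    o=least_squares(f,ray(c,[ss],.03)[0,:2],diff_step=5e-3); s=sil(c,sleeve(*o.x)); print("sleeve xy",o.x,o.cost,"area",s.sum(),M.sum())
    # ribs
    box=(130,190,240,280) if n=="top" else (145,150,230,215)
    x0,y0,x1,y1=box
    cv2.imwrite(f"pics/{n}_tray.png",cv2.resize(im[y0:y1,x0:x1,::-1],None,fx=7,fy=6.5 if 0 else 7,interpolation=cv2.INTER_CUBIC)[:600,:800])
    k=(hs[...,1]<60)&(hs[...,2]>150);k[:y0]=0;k[y1:]=0;k[:,:x0]=0;k[:,x1:]=0
    N,l,st,ce=cv2.connectedComponentsWithStats(k.astype(np.uint8))
    for i in range(1,N):
        if st[i,4]>5: print("rib",st[i],ce[i],ray(c,ce[i],.012)[0])
E
```

```text
top plate ((626.289306640625, -102.95782470703125), (72.88633728027344, 53.51240539550781), 33.22447967529297) [[581.1431884765625, -100.54341888427734], [610.4637451171875, -145.30816650390625], [671.4354248046875, -105.37223052978516], [642.1148681640625, -60.60748291015625]]
sleeve [273 267  20  20 279] [282.85304659 276.97491039]
sleeve xy [ 0.45316073 -0.08280595] 4.719028863973761e-06 area 366.5625 311
rib [162 206  11   8  36] [165.88888889 208.75      ] [0.56916243 0.23802896 0.012     ]
rib [185 214   8  10  41] [189.14634146 217.56097561] [0.55741272 0.17474386 0.012     ]
rib [149 235   9  10  39] [152.23076923 240.56410256] [0.48381544 0.25331371 0.012     ]
rib [170 245  11   9  41] [175.87804878 249.51219512] [0.47247001 0.19015132 0.012     ]
side plate ((620.3782958984375, -107.90631103515625), (82.64884948730469, 53.268165588378906), 33.44611740112305) [[571.2175903320312, -108.45877075195312], [600.5764770507812, -152.90597534179688], [669.5390014648438, -107.35385131835938], [640.1801147460938, -62.906646728515625]]
sleeve [206 221  21  38 618] [215.91423948 240.60841424]
sleeve xy [ 0.44997376 -0.08501662] 5.584673419829254e-05 area 695.25 663
rib [191 166  10   8  44] [196.06818182 169.25      ] [0.56441337 0.23287996 0.012     ]
rib [164 173   9   8  44] [167.93181818 175.88636364] [0.48232954 0.24963619 0.012     ]
rib [199 177   8   9  44] [202.5 181.5] [0.55100709 0.1694153  0.012     ]
rib [170 185  10   8  48] [173.97916667 188.5625    ] [0.47022034 0.18540151 0.012     ]
```

```bash
cat >> h.py <<'E'
from scipy.spatial.transform import Rotation as Ro
def togo(s,xyz,yaw):  # tool x down, tool y at world heading yaw (deg), nearest half turn
    R0=Ro.from_rotvec(s["tool_rot"])
    for y in (yaw,yaw+180):
        a=np.radians(y);Y=np.array([np.cos(a),np.sin(a),0]);X=np.array([0,0,-1.]);R=np.c_[X,Y,np.cross(X,Y)]
        w=(Ro.from_matrix(R)*R0.inv()).as_rotvec(); print("yaw",y,"w",w.round(4),"deg",np.degrees(np.linalg.norm(w)).round(1),"d",(np.array(xyz)-s["eef_pos"]).round(4))
    print("pose",s["eef_pos"].round(4),"toolx",R0.as_matrix()[:,0].round(3),"tooly",R0.as_matrix()[:,1].round(3),"F",s["ft_force"].round(1),"gap",round(s["finger_gap"],4),"j7",s["joint_pos"][[0,6]].round(2),"t",s["time_s"])
E
python3 - <<'E'
from h import *
from bench import r
s=r.sense();togo(s,(.625,-.104,.30),33.3+90)
c=pickle.load(open("pics/top0.pkl","rb"))
print("pink",ray(c,[340,179],.012),"turq top",ray(c,[267.5,238],.085),"disc",ray(c,[343,287],.012),"narrow",ray(c,[356,220],.03))
E
```

```text
yaw 123.3 w [1.40e-03 2.00e-04 9.95e-01] deg 57.0 d [ 0.3738 -0.6761 -0.104 ]
yaw 303.3 w [ 3.0000e-04 -1.7000e-03 -2.1466e+00] deg 123.0 d [ 0.3738 -0.6761 -0.104 ]
pose [0.2512 0.5721 0.404 ] toolx [-0.    -0.001 -1.   ] tooly [ 0.402  0.916 -0.001] F [1.  0.5 0.7] gap 0.0851 j7 [-1.26 -0.08] t 0.1
pink [[ 0.7276652  -0.19134936  0.012     ]] turq top [[ 0.53251435 -0.02845039  0.085     ]] disc [[ 0.45653895 -0.23284311  0.012     ]] narrow [[ 0.62365674 -0.24073235  0.03      ]]
```

```bash
python3 -m crank '0 0 -1.073 .187 -.338 0 .0854;0 0 -1.073 .187 -.338 0 .0854;0 0 -1.073 .187 -.338 0 .0854;0 0 -1.073 .187 -.338 0 .0854;0 0 -1.073 .187 -.338 0 .0854;0 0 -1.073 .187 -.338 0 .0854;0 0 -1.073 .187 -.338 0 .0854;0 0 -1.073 .187 -.338 0 .0854'; python3 - <<'E'
from h import *
from bench import r
togo(r.sense(),(.625,-.104,.38),33.3+90)
E
```

```text
time_s: 0.9
eef_pos: [0.4393, 0.231, 0.4047]
tool_rot: [1.153, 1.244, -1.153]
ft_force: [0.2, 0.3, -0.2]
finger_gap: 0.0853
yaw 123.3 w [2.0000e-04 8.0000e-04 2.0762e+00] deg 119.0 d [ 0.1857 -0.335  -0.0247]
yaw 303.3 w [ 7.0000e-04 -2.0000e-04 -1.0654e+00] deg 61.0 d [ 0.1857 -0.335  -0.0247]
pose [0.4393 0.231  0.4047] toolx [ 0.    -0.001 -1.   ] tooly [0.997 0.076 0.   ] F [ 0.2  0.3 -0.2] gap 0.0853 j7 [-0.9  -0.41] t 0.9
```

Near-perfect tracking. Take a wrist image over the way there after the next move.

```bash
python3 -m crank '0 0 -1.065 .186 -.335 -.055 .0854;0 0 -1.065 .186 -.335 -.055 .0854;0 0 -1.065 .186 -.335 -.055 .0854;0 0 -1.065 .186 -.335 -.055 .0854;0 0 -1.065 .186 -.335 -.055 .0854;0 0 -1.065 .186 -.335 -.055 .0854;0 0 -1.065 .186 -.335 -.055 .0854;0 0 -1.065 .186 -.335 -.055 .0854'; python3 - <<'E'
from h import *
from bench import r
c=r.capture("wrist");pickle.dump(c,open("pics/w1.pkl","wb"));cv2.imwrite("pics/w1.png",c["pixels"][:,:,::-1])
togo(r.sense(),(.625,-.104,.25),33.3+90)
E
```

```text
time_s: 1.7
eef_pos: [0.625, -0.1036, 0.3489]
tool_rot: [1.889, 0.566, -1.891]
ft_force: [0.2, 0.1, -0.2]
finger_gap: 0.0852
yaw 123.3 w [ 5.0000e-04 -9.0000e-03 -3.1408e+00] deg 180.0 d [-0.0009  0.005  -0.0985]
yaw 303.3 w [0.0057 0.0003 0.0008] deg 0.3 d [-0.0009  0.005  -0.0985]
pose [ 0.6259 -0.109   0.3485] toolx [ 0.    -0.006 -1.   ] tooly [ 0.548 -0.836  0.005] F [ 0.8 -4.2  1.3] gap 0.0854 j7 [-0.35 -0.55] t 1.75
```

View pics/w1.png

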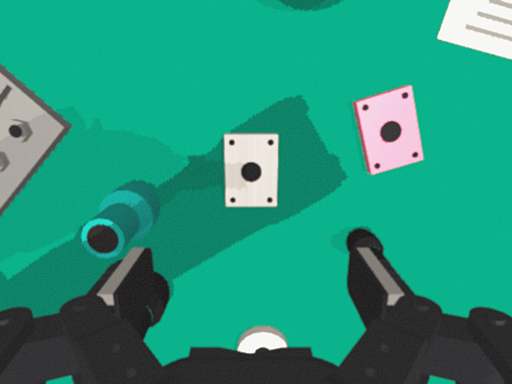

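The wrist view shows the plate centred at about (251,171), squared to the jaws, with the pink decoy at the right (390,130) and the turquoise at the left (115,220). Measuring from this picture.

```bash
cat >> h.py <<'E'
def plate(c,seed,z=.012):
    hs=cv2.cvtColor(c["pixels"],cv2.COLOR_RGB2HSV);m,st,ce=comp((hs[...,1]<60)&(hs[...,2]>110),np.array(seed))
    P=ray(c,hull(m),z)[:,:2];o=P.mean(0);rc=cv2.minAreaRect(((P-o)*1000).astype(np.float32));print("plate",st,np.array(rc[0])/1000+o,rc[1],rc[2])
E
python3 - <<'E'
from h import *
from bench import r
plate(pickle.load(open("pics/w1.pkl","rb")),(251,171))
c=r.capture("wrist");plate(c,(251,171));togo(r.sense(),(.625,-.104,.25),33.3+90)
E
```

```text
plate [ 224  133   55   74 3625] [ 0.62817947 -0.10262786] (70.99360656738281, 51.16664505004883) 33.38173294067383
plate [ 217  130   55   75 3663] [ 0.62792702 -0.10279494] (71.61041259765625, 51.16867446899414) 33.21982192993164
yaw 123.3 w [1.1000e-03 6.7000e-03 3.1406e+00] deg 179.9 d [ 0.0001  0.0026 -0.0987]
yaw 303.3 w [ 0.0043 -0.0007 -0.001 ] deg 0.3 d [ 0.0001  0.0026 -0.0987]
pose [ 0.6249 -0.1066  0.3487] toolx [-0.001 -0.004 -1.   ] tooly [ 0.55  -0.835  0.003] F [ 0.5 -0.8  0.2] gap 0.0854 j7 [-0.35 -0.56] t 1.8
```

```bash
python3 -m crank '0 0 0 .0025 .001 -.05 .0854;0 0 0 .0025 .001 -.1 .0854;0 0 0 .0025 .001 -.14 .0854;0 0 0 .0025 .001 -.16 .0854;0 0 0 .0025 .001 -.17 .0854;0 0 0 .0025 .001 -.173 .0854;0 0 0 .0025 .001 -.173 .0854;0 0 0 .0025 .001 -.173 .0854'; python3 - <<'E'
from h import *
from bench import r
togo(r.sense(),(.6275,-.103,.172),33.3+90)
E
```

```text
time_s: 2.6
eef_pos: [0.6274, -0.0999, 0.1782]
tool_rot: [1.887, 0.572, -1.883]
ft_force: [0.1, -0.1, 1.1]
finger_gap: 0.0854
yaw 123.3 w [-3.5000e-03  4.0000e-04  3.1329e+00] deg 179.5 d [ 0.0001 -0.0031 -0.0062]
yaw 303.3 w [ 0.0002  0.0023 -0.0087] deg 0.5 d [ 0.0001 -0.0031 -0.0062]
pose [ 0.6274 -0.0999  0.1782] toolx [ 0.002 -0.    -1.   ] tooly [ 0.556 -0.831  0.001] F [ 0.1 -0.1  1.1] gap 0.0854 j7 [-0.27 -0.44] t 2.6
```

```bash
python3 -m crank '0 0 0 0 -.001 -.005 .0854;0 0 0 0 -.001 -.005 .0854;0 0 0 0 -.001 -.005 .0854;0 0 0 0 -.001 -.005 .0854'; python3 -m crank '0 0 0 0 0 0 .04;0 0 0 0 0 0 .04;0 0 0 0 0 0 .04;0 0 0 0 0 0 .04;0 0 0 0 0 0 .04;0 0 0 0 0 0 .04;0 0 0 0 0 0 .04;0 0 0 0 0 0 .04'
```

```text
time_s: 3.0
eef_pos: [0.6269, -0.1008, 0.1719]
tool_rot: [1.886, 0.573, -1.885]
ft_force: [-0.4, -0.2, -0.2]
finger_gap: 0.0854
time_s: 3.8
eef_pos: [0.627, -0.1009, 0.1722]
tool_rot: [1.886, 0.572, -1.885]
ft_force: [0.9, -0.3, 4.2]
finger_gap: 0.0486
```

```bash
python3 -m crank '0 0 0 0 0 0 .04;0 0 0 0 0 0 .04;0 0 0 0 0 0.03 .04;0 0 0 0 0 .08 .04;0 0 0 0 0 .13 .04;0 0 0 0 0 .16 .04;0 0 0 0 0 .16 .04;0 0 0 0 0 .16 .04'; python3 - <<'E'
from h import *
from bench import r
c=r.capture("wrist");pickle.dump(c,open("pics/w2.pkl","wb"));cv2.imwrite("pics/w2.png",c["pixels"][:,:,::-1])
togo(r.sense(),(.519,.212,.33),-10.7+90)
E
```

```text
time_s: 4.6
eef_pos: [0.6267, -0.1006, 0.3318]
tool_rot: [1.886, 0.573, -1.885]
ft_force: [-0.5, -0.4, -3.3]
finger_gap: 0.0484
yaw 79.3 w [ 1.4000e-03 -1.3000e-03  2.3648e+00] deg 135.5 d [-0.1074  0.3123 -0.0007]
yaw 259.3 w [-0.0011 -0.0011 -0.7768] deg 44.5 d [-0.1074  0.3123 -0.0007]
pose [ 0.6264 -0.1003  0.3307] toolx [-0.001  0.001 -1.   ] tooly [ 0.556 -0.831 -0.001] F [-0.2  1.1 -1.7] gap 0.0481 j7 [-0.35 -0.54] t 4.65
```

View pics/w2.png

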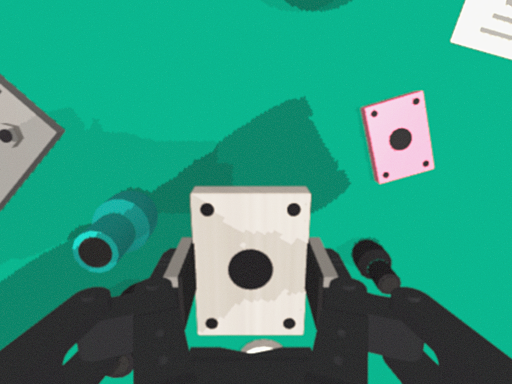

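The plate is held squarely between the pads, centre at about (250,268). Next is the carry to above the nest.

```bash
python3 -m crank '0 0 -.777 -.107 .314 .02 .04;0 0 -.777 -.107 .314 .02 .04;0 0 -.777 -.107 .314 .02 .04;0 0 -.777 -.107 .314 .02 .04;0 0 -.777 -.107 .314 .02 .04;0 0 -.777 -.107 .314 .02 .04;0 0 -.777 -.107 .314 .02 .04;0 0 -.777 -.107 .314 .02 .04';python3 -m crank '0 0 0 0 0 0 .04;0 0 0 0 0 0 .04;0 0 0 0 0 0 .04'; python3 - <<'E'
from h import *
from bench import r
c=pickle.load(open("pics/w2.pkl","rb"));print("held centre",ray(c,[250,268.5],.171))
c=r.capture("wrist");pickle.dump(c,open("pics/w3.pkl","wb"));cv2.imwrite("pics/w3.png",c["pixels"][:,:,::-1])
togo(r.sense(),(.520,.2135,.33),-10.7+90)
nest=np.array([.52,.2135]);a=np.radians(-10.7);R=np.array([[np.cos(a),-np.sin(a)],[np.sin(a),np.cos(a)]])
print("predicted inner corners",proj(c,[[*(nest+R@np.array(p)),.012] for p in((.045,.035),(.045,-.035),(-.045,.035),(-.045,-.035))]))
E
```

```text
time_s: 5.45
eef_pos: [0.5174, 0.2194, 0.3494]
tool_rot: [-2.124, 0.191, 2.133]
ft_force: [-0.8, -0.7, -1.0]
finger_gap: 0.0484
time_s: 5.75
eef_pos: [0.5202, 0.2116, 0.3514]
tool_rot: [-2.122, 0.203, 2.122]
ft_force: [1.2, -1.0, -0.4]
finger_gap: 0.0483
held centre [[ 0.62601971 -0.10075253  0.171     ]]
yaw 79.3 w [-4.0000e-04 -9.0000e-04 -3.1384e+00] deg 179.8 d [-0.0002  0.0018 -0.0215]
yaw 259.3 w [ 0.0006 -0.0002  0.0032] deg 0.2 d [-0.0002  0.0018 -0.0215]
pose [0.5202 0.2117 0.3515] toolx [-0.    -0.001 -1.   ] tooly [-0.189 -0.982  0.001] F [ 0.4  0.1 -1.2] gap 0.048 j7 [-1.12 -1.75] t 5.8
predicted inner corners [[210.35091437 126.68369969]
 [286.18364493 126.41711951]
 [213.72601157 218.02530018]
 [283.70172068 217.76888159]]
```

View pics/w3.png

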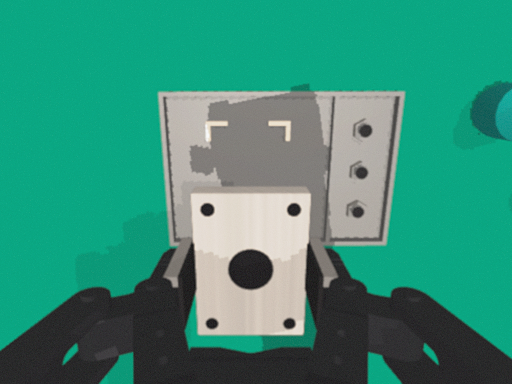

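The two far ribs sit at about (210,125) and (287,125), within 1-2 px of prediction, so the nest pose is confirmed. Lowering.

```bash
python3 -m crank '0 0 0 0 .0015 -.05 .04;0 0 0 0 .0015 -.1 .04;0 0 0 0 .0015 -.14 .04;0 0 0 0 .0015 -.155 .04;0 0 0 0 .0015 -.165 .04;0 0 0 0 .0015 -.17 .04;0 0 0 0 .0015 -.1735 .04;0 0 0 0 .0015 -.1735 .04';python3 -m crank '0 0 0 0 0 0 .04;0 0 0 0 0 0 .04'
```

```text
time_s: 6.6
eef_pos: [0.5203, 0.2149, 0.1791]
tool_rot: [-2.124, 0.198, 2.121]
ft_force: [-0.2, 0.9, -2.3]
finger_gap: 0.0482
time_s: 6.8
eef_pos: [0.5201, 0.215, 0.179]
tool_rot: [-2.124, 0.198, 2.122]
ft_force: [0.1, -0.2, -0.7]
finger_gap: 0.0484
```

```bash
python3 -m crank '0 0 0 0 -.001 -.002 .04;0 0 0 0 -.001 -.002 .04;0 0 0 0 -.001 -.002 .0854;0 0 0 0 -.001 -.002 .0854;0 0 0 0 -.001 -.002 .0854;0 0 0 0 -.001 -.002 .0854;0 0 0 0 -.001 -.002 .0854;0 0 0 0 -.001 -.002 .0854'; python3 -m crank '0 0 0 0 0 .05 .0854;0 0 0 0 0 .1 .0854;0 0 0 0 0 .15 .0854;0 0 0 0 0 .18 .0854;0 0 0 0 0 .18 .0854;0 0 0 0 0 .18 .0854;0 0 0 0 0 .18 .0854'; python3 - <<'E'
from h import *
from bench import r
c=r.capture("wrist");pickle.dump(c,open("pics/w4.pkl","wb"));cv2.imwrite("pics/w4.png",c["pixels"][:,:,::-1])
plate(c,(250,171),.016);t=r.capture("top");plate(t,(171,229),.016)
togo(r.sense(),(.453,-.083,.35),-10.7+90)
E
```

```text
time_s: 7.6
eef_pos: [0.5199, 0.2137, 0.1762]
tool_rot: [-2.123, 0.199, 2.123]
ft_force: [0.9, -0.4, 0.4]
finger_gap: 0.0853
time_s: 8.3
eef_pos: [0.5193, 0.2139, 0.3551]
tool_rot: [-2.122, 0.2, 2.125]
ft_force: [-0.2, 0.3, -0.5]
finger_gap: 0.0852
plate [  162    89   244   154 32370] [0.5161889  0.18436298] (218.82142639160156, 149.46058654785156) 79.29145812988281
plate [130 224  51  32 907] [0.48878647 0.24569219] (108.16084289550781, 75.79920959472656) 79.82301330566406
yaw 79.3 w [-3.000e-03 -1.800e-03 -3.141e+00] deg 180.0 d [-0.0664 -0.2967 -0.005 ]
yaw 259.3 w [ 0.0012 -0.0019  0.0006] deg 0.1 d [-0.0664 -0.2967 -0.005 ]
pose [0.5194 0.2137 0.355 ] toolx [-0.002 -0.001 -1.   ] tooly [-0.186 -0.982  0.002] F [ 0.6 -0.5 -0.2] gap 0.0856 j7 [-1.13 -1.76] t 8.4
```

View pics/w4.png

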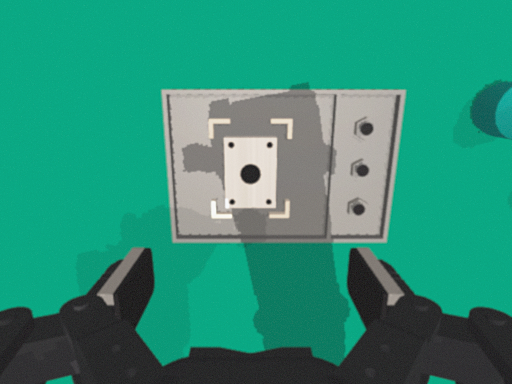

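The plate lies flat inside all four ribs, its centre mark at about (250,174), well centred. On to the sleeve.

```bash
python3 -m crank '0 0 .8 -.066 -.297 .035 .0854;0 0 .8 -.066 -.297 .035 .0854;0 0 .8 -.066 -.297 .035 .0854;0 0 .8 -.066 -.297 .035 .0854;0 0 .8 -.066 -.297 .035 .0854;0 0 .8 -.066 -.297 .035 .0854;0 0 .8 -.066 -.297 .035 .0854;0 0 .8 -.066 -.297 .035 .0854';python3 -m crank '0 0 0 0 0 0 .0854;0 0 0 0 0 0 .0854;0 0 0 0 0 0 .0854;0 0 0 0 0 0 .0854'; python3 - <<'E'
from h import *
from bench import r
c4=pickle.load(open("pics/w4.pkl","rb"));print("plate centre",ray(c4,[250.3,174],.016))
h=cv2.cvtColor(c4["pixels"],cv2.COLOR_RGB2HSV);m,st,ce=comp(h[...,2]<60,(250,174));print(ce,ray(c4,ce,.016))
c=r.capture("wrist");pickle.dump(c,open("pics/w5.pkl","wb"));im=c["pixels"][:,:,::-1].copy()
cv2.polylines(im,[proj(c,sleeve(.453,-.083)[k*60:k*60+60]).astype(np.int32) for k in(0,2,4)],True,(0,0,255),1)
cv2.imwrite("pics/w5.png",im);togo(r.sense(),(.453,-.083,.35),305)
E
```

```text
time_s: 9.2
eef_pos: [0.4532, -0.0849, 0.391]
tool_rot: [1.874, 0.588, -1.875]
ft_force: [0.2, 1.4, -0.6]
finger_gap: 0.0855
time_s: 9.6
eef_pos: [0.4541, -0.0822, 0.391]
tool_rot: [1.87, 0.593, -1.871]
ft_force: [0.1, -0.4, -0.7]
finger_gap: 0.0851
plate centre [[0.51844842 0.21412419 0.016     ]]
[249.98780488 173.61788618] [[0.51887442 0.21434873 0.016     ]]
yaw 305 w [ 0.0003 -0.0004 -0.0032] deg 0.2 d [-0.001  -0.0005 -0.041 ]
yaw 485 w [6.0000e-04 4.0000e-04 3.1384e+00] deg 179.8 d [-0.001  -0.0005 -0.041 ]
pose [ 0.454  -0.0825  0.391 ] toolx [-0. -0. -1.] tooly [ 0.576 -0.817 -0.   ] F [ 0.1 -0.   0.1] gap 0.0857 j7 [-0.65 -0.64] t 9.65
```

View pics/w5.png

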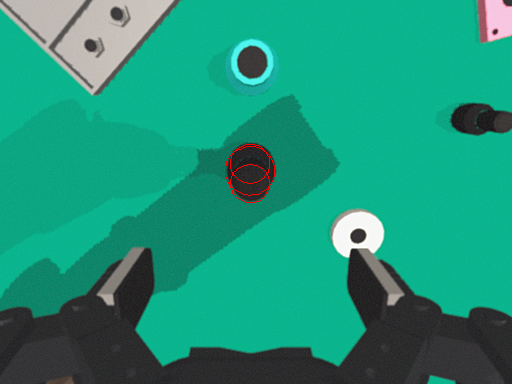

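The overlay of the model at (0.453,-0.083) sits on the dark sleeve at (250,172); the turquoise one is at (252,62), well clear of the jaws.

```bash
python3 -m crank '0 0 0 -.001 -.0005 -.05 .0854;0 0 0 -.001 -.0005 -.1 .0854;0 0 0 -.001 -.0005 -.13 .0854;0 0 0 -.001 -.0005 -.15 .0854;0 0 0 -.001 -.0005 -.163 .0854;0 0 0 -.001 -.0005 -.163 .0854;0 0 0 -.001 -.0005 -.163 .0854;0 0 0 -.001 -.0005 -.163 .0854'; python3 -m crank '0 0 0 0 0 0 .025;0 0 0 0 0 0 .025;0 0 0 0 0 0 .025;0 0 0 0 0 0 .025;0 0 0 0 0 0 .025;0 0 0 0 0 0 .025;0 0 0 0 0 0 .025;0 0 0 0 0 0 .025';python3 -m crank '0 0 0 0 0 0 .025;0 0 0 0 0 0 .025;0 0 0 0 0 0 .025'
```

```text
time_s: 10.45
eef_pos: [0.4534, -0.0838, 0.2292]
tool_rot: [1.873, 0.592, -1.869]
ft_force: [0.6, -0.2, -0.5]
finger_gap: 0.0853
time_s: 11.25
eef_pos: [0.453, -0.0838, 0.2287]
tool_rot: [1.872, 0.592, -1.871]
ft_force: [-2.2, 0.5, 9.1]
finger_gap: 0.0322
time_s: 11.55
eef_pos: [0.453, -0.0838, 0.2287]
tool_rot: [1.872, 0.592, -1.871]
ft_force: [-1.7, 0.5, 8.6]
finger_gap: 0.0327
```

```bash
python3 -m crank '0 0 0 0 0 .03 .025;0 0 0 0 0 .08 .025;0 0 0 0 0 .13 .025;0 0 0 0 0 .14 .025;0 0 0 0 0 .14 .025;0 0 0 0 0 .14 .025;0 0 0 0 0 .14 .025;0 0 0 0 0 .14 .025'; python3 - <<'E'
from h import *
from bench import r
c=r.capture("wrist");s=r.sense();pickle.dump(c,open("pics/w6.pkl","wb"));im=c["pixels"][:,:,::-1].copy()
x,y,z=s["eef_pos"];cv2.polylines(im,[proj(c,sleeve(x,y,z-.2287)[k*60:k*60+60]).astype(np.int32) for k in(0,2,4)],True,(0,0,255),1)
cv2.imwrite("pics/w6.png",im);togo(s,(.519,.214,.369),305)
E
```

```text
time_s: 12.35
eef_pos: [0.4523, -0.0837, 0.3669]
tool_rot: [1.869, 0.592, -1.874]
ft_force: [0.4, -0.5, -0.5]
finger_gap: 0.0325
yaw 305 w [ 0.0006 -0.0022 -0.0015] deg 0.2 d [0.0665 0.2977 0.0018]
yaw 485 w [3.5000e-03 9.0000e-04 3.1401e+00] deg 179.9 d [0.0665 0.2977 0.0018]
pose [ 0.4525 -0.0837  0.3672] toolx [-0.002 -0.001 -1.   ] tooly [ 0.575 -0.818 -0.001] F [ 0.1 -0.5 -1. ] gap 0.0324 j7 [-0.64 -0.59] t 12.4
```

View pics/w6.png

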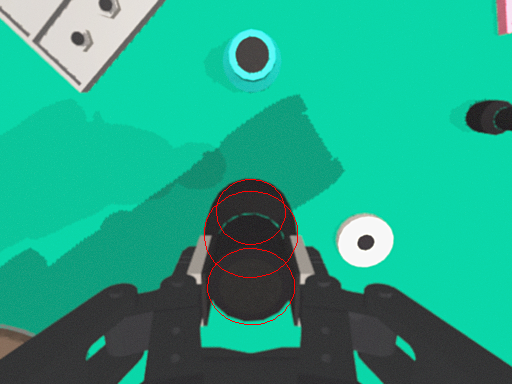

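The sleeve is held upright by the neck, model overlay matches (rim at about (250,287), widest ring at (251,236)). Carry to above the plate.

```bash
python3 -m crank '0 0 0 .0665 .298 0 .025;0 0 0 .0665 .298 0 .025;0 0 0 .0665 .298 0 .025;0 0 0 .0665 .298 0 .025;0 0 0 .0665 .298 0 .025;0 0 0 .0665 .298 0 .025;0 0 0 .0665 .298 0 .025;0 0 0 .0665 .298 0 .025';python3 -m crank '0 0 0 0 0 -.03 .025;0 0 0 0 0 -.06 .025;0 0 0 0 0 -.09 .025;0 0 0 0 0 -.1 .025;0 0 0 0 0 -.11 .025;0 0 0 0 0 -.115 .025;0 0 0 0 0 -.115 .025;0 0 0 0 0 -.115 .025'; python3 - <<'E'
from h import *
from bench import r
togo(r.sense(),(.519,.214,.2455),305)
E
```

```text
time_s: 13.2
eef_pos: [0.5192, 0.2161, 0.3669]
tool_rot: [1.867, 0.593, -1.87]
ft_force: [-0.5, -0.1, -1.7]
finger_gap: 0.0322
time_s: 14.0
eef_pos: [0.5197, 0.2142, 0.2541]
tool_rot: [1.873, 0.592, -1.87]
ft_force: [-0.2, 0.4, -0.1]
finger_gap: 0.0326
yaw 305 w [-0.0006  0.0012 -0.0018] deg 0.1 d [-0.0007 -0.0002 -0.0086]
yaw 485 w [-1.9000e-03 -1.0000e-03  3.1398e+00] deg 179.9 d [-0.0007 -0.0002 -0.0086]
pose [0.5197 0.2142 0.2541] toolx [ 0.001  0.001 -1.   ] tooly [ 0.575 -0.818  0.   ] F [-0.2  0.4 -0.1] gap 0.0326 j7 [-0.95 -0.97] t 14.0
```

```bash
python3 -m crank '0 0 0 -.0005 0 -.004 .025;0 0 0 -.0005 0 -.006 .025;0 0 0 -.0005 0 -.0075 .025;0 0 0 -.0005 0 -.0085 .025;0 0 0 -.0005 0 -.0085 .025;0 0 0 -.0005 0 -.0085 .025'
```

```text
time_s: 14.6
eef_pos: [0.5189, 0.2143, 0.2448]
tool_rot: [1.871, 0.592, -1.871]
ft_force: [-0.2, 0.2, 1.2]
finger_gap: 0.0328
```

```bash
python3 -m crank '0 0 0 0 0 -.001 .025;0 0 0 0 0 -.001 .025;0 0 0 0 0 -.001 .025'
```

```text
time_s: 14.9
eef_pos: [0.519, 0.2142, 0.2448]
tool_rot: [1.872, 0.593, -1.871]
ft_force: [-4.4, -0.9, 14.0]
finger_gap: 0.0324
```

Contact felt (14 N). Open gently and rise.

```bash
python3 -m crank '0 0 0 0 0 .0005 .04;0 0 0 0 0 .0005 .05;0 0 0 0 0 .0005 .06;0 0 0 0 0 .0005 .07;0 0 0 0 0 .0005 .0854;0 0 0 0 0 .0005 .0854;0 0 0 0 0 .0005 .0854;0 0 0 0 0 .0005 .0854'; python3 -m crank '0 0 0 0 0 .02 .0854;0 0 0 0 0 .06 .0854;0 0 0 0 0 .11 .0854;0 0 0 0 0 .15 .0854;0 0 0 0 0 .15 .0854;0 0 0 0 0 .15 .0854;0 0 0 0 0 .15 .0854'; python3 - <<'E'
from h import *
from bench import r
c=r.capture("wrist");im=c["pixels"][:,:,::-1].copy()
cv2.polylines(im,[proj(c,sleeve(.519,.2142,.016)[k*60:k*60+60]).astype(np.int32) for k in(0,2,4)],True,(0,0,255),1)
t=r.capture("side")["pixels"][130:290,130:360,::-1]
t=cv2.resize(t,(552,384));cv2.imwrite("pics/w7.png",cv2.resize(np.hstack([im[:,100:420],t]),(800,352)));togo(r.sense(),(.519,.214,.39),305)
E
```

```text
time_s: 15.7
eef_pos: [0.5188, 0.2142, 0.2442]
tool_rot: [1.871, 0.592, -1.871]
ft_force: [0.5, -0.1, -0.0]
finger_gap: 0.0853
time_s: 16.4
eef_pos: [0.5183, 0.2143, 0.3932]
tool_rot: [1.869, 0.592, -1.873]
ft_force: [0.5, 1.2, -0.1]
finger_gap: 0.0858
yaw 305 w [ 0.0013 -0.002  -0.0018] deg 0.2 d [ 0.0006 -0.0003 -0.0029]
yaw 485 w [3.2000e-03 2.0000e-03 3.1397e+00] deg 179.9 d [ 0.0006 -0.0003 -0.0029]
pose [0.5184 0.2143 0.3929] toolx [-0.002 -0.001 -1.   ] tooly [ 0.575 -0.818 -0.   ] F [0.7 0.1 0.1] gap 0.0856 j7 [-1.06 -1.1 ] t 16.5
```

View pics/w7.png

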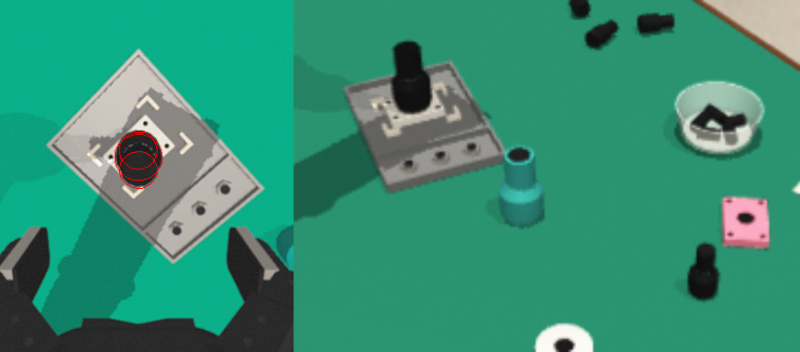

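The sleeve stands upright on the middle of the plate in the nest: in the left half the overlay matches it at about (139,158), and the side view shows it at (410,80). The disc, narrow sleeve and tub look untouched and the gripper is clear, so I'm handing in.

```bash
python3 -c "
from bench import r
print(r.finish_job())"
```

```text
the job is handed in; nothing more can be done
None
```

The kit is finished and handed in at about 16.5 s. I laid the base plate in the nest and released it, then stood the wide sleeve neck up on the middle of the plate and released it.

- **Plate:** it lay inside all four ribs with its centre at about (0.519, 0.214). That is within about 2 mm of the nest centre I measured at (0.520, 0.2135).
- **Sleeve:** the final wrist and side views show it upright, on the predicted outline at (0.519, 0.214). I felt contact at 14 N before opening the fingers.
- **Gripper:** it is open and well above the sleeve, with the wrist force near zero.
- **Bystanders:** the disc, narrow sleeve and tub look untouched in the last pictures. I did not re-measure their positions.

**Checks that failed or disagreed:**
- Side-camera positions came out 2–8 mm off those from the top and wrist cameras, because visible side faces bias them. I relied on the top and wrist views.
- The automatic plate outline after placing failed, because it merged with the tray. I measured the plate's centre mark instead.
- The finger opening read about 1.5 mm less than each part's true width during both grasps.

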